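# Load instrument modules into a sterilising case and latch its lid

### The job

Pack the sterilising case: open its lid, which stands ajar, right up, and slide every instrument module lying on the green mat into a bay of its own (any bay, either end first) from the case's open front, fully home so that the bay's orange spring catch clicks out behind it. When all of them are in, swing the lid shut and press it down until its tongue snaps under the orange latch. Leave the other things on the bench where they are.

Things in the scene. Friction and masses are not known exactly. Their poses are not given: they have to be found in the camera images.
- module0: instrument module, blue walls and grip: a tray of micro-instruments 120 long (own x) x 46 wide (y) x 28 high, 0.2 to 0.35 kg, corners rounded, symmetric end for end; on its centre stands a solid grip block 16 (x) x 36 (y) mm that rises from 28 to 62 mm above its underside. Origin: centre of the underside; z up. It may be absent
- module1: instrument module, green walls and grip: a tray of micro-instruments 120 long (own x) x 46 wide (y) x 28 high, 0.2 to 0.35 kg, corners rounded, symmetric end for end; on its centre stands a solid grip block 16 (x) x 36 (y) mm that rises from 28 to 62 mm above its underside. Origin: centre of the underside; z up. It may be absent
- module2: instrument module, yellow walls and grip: a tray of micro-instruments 120 long (own x) x 46 wide (y) x 28 high, 0.2 to 0.35 kg, corners rounded, symmetric end for end; on its centre stands a solid grip block 16 (x) x 36 (y) mm that rises from 28 to 62 mm above its underside. Origin: centre of the underside; z up. It may be absent
- module3: instrument module, red walls and grip: a tray of micro-instruments 120 long (own x) x 46 wide (y) x 28 high, 0.2 to 0.35 kg, corners rounded, symmetric end for end; on its centre stands a solid grip block 16 (x) x 36 (y) mm that rises from 28 to 62 mm above its underside. Origin: centre of the underside; z up. It may be absent
- case: fixed aluminium case 150 deep (x) x 270 wide (y), open in front (-x). Origin: centre of the underside, bench level; x = the way modules slide in, z up. Floor 4 thick, slippery, from x = -78; 4 bays 49 wide between white dividers 30 high with wedge front ends at x = -73; walls to 72 high, back stop at x = 71. Over x = 57 to 71 a hold-down lip, underside 35 high (3 above a module's body), so modules must slide in along the floor
- bay0 (a point): where a module's origin lies when it is fully home in bay 0 (bays are counted from the case's -y side, where the lid's hinge is, and are 58 mm apart in y); on the bay's floor, in the middle of the play (about 1.5 mm each way in x and y)
- catch0 (a joint): orange spring catch at the mouth of bay 0, on its +y divider, 8 to 26 mm above the bench, in m: 0 = out, standing 8 mm into the bay; a module sliding in pushes it along +y of the case (up to 0.010, spring 3 to 7 N, 5 to 12 N of push on the module) and it clicks back to 0 behind the module's rear end, 60 mm behind its origin
- bay1 (a point): where a module's origin lies when it is fully home in bay 1 (bays are counted from the case's -y side, where the lid's hinge is, and are 58 mm apart in y); on the bay's floor, in the middle of the play (about 1.5 mm each way in x and y)
- catch1 (a joint): orange spring catch at the mouth of bay 1, on its +y divider, 8 to 26 mm above the bench, in m: 0 = out, standing 8 mm into the bay; a module sliding in pushes it along +y of the case (up to 0.010, spring 3 to 7 N, 5 to 12 N of push on the module) and it clicks back to 0 behind the module's rear end, 60 mm behind its origin
- bay2 (a point): where a module's origin lies when it is fully home in bay 2 (bays are counted from the case's -y side, where the lid's hinge is, and are 58 mm apart in y); on the bay's floor, in the middle of the play (about 1.5 mm each way in x and y)
- catch2 (a joint): orange spring catch at the mouth of bay 2, on its +y divider, 8 to 26 mm above the bench, in m: 0 = out, standing 8 mm into the bay; a module sliding in pushes it along +y of the case (up to 0.010, spring 3 to 7 N, 5 to 12 N of push on the module) and it clicks back to 0 behind the module's rear end, 60 mm behind its origin
- bay3 (a point): where a module's origin lies when it is fully home in bay 3 (bays are counted from the case's -y side, where the lid's hinge is, and are 58 mm apart in y); on the bay's floor, in the middle of the play (about 1.5 mm each way in x and y)
- catch3 (a joint): orange spring catch at the mouth of bay 3, on its +y divider, 8 to 26 mm above the bench, in m: 0 = out, standing 8 mm into the bay; a module sliding in pushes it along +y of the case (up to 0.010, spring 3 to 7 N, 5 to 12 N of push on the module) and it clicks back to 0 behind the module's rear end, 60 mm behind its origin
- lid (a joint): lid, clear with an aluminium frame, 150 (case x) x 262 mm from hinge to free edge, 5 thick, 0.35 kg, hinged along the case's -y side, ajar at the start; rad: 0 = shut (level, underside 72 mm above the bench), 1.57 = upright, 2.15 = leaning fully back. The hinge is stiff: the lid stays where it is left and takes 2 to 6 N near the free edge to swing
- lid_hinge (a point): middle of the lid's hinge line, on the case at x = 0, 72 mm above the bench; the hinge line runs along the case's x axis, and a growing angle lifts the free edge and carries it to the -y side
- lid_handle (a point): middle of the steel bow handle on the lid's outer face: a round bar 10 thick, 72 long, parallel to the hinge, 232 mm out from the hinge; its centre line stands 35 mm off the outer face (40 above the underside), and the free edge is 30 mm farther out
- lid_edge (a point): middle of the lid's free edge, on its outer face (the upper one when shut), 262 mm from the hinge; a steel tongue 36 wide stands 12 mm farther out there
- latch (a joint): orange sprung latch outside the middle of the case's +y wall, top at 97 mm; in m, 0 = at rest; the lid's tongue pushes it outward (+y, up to 0.010) and it snaps back to 0 over the tongue when the lid is pressed fully down, which takes about 10 N near the free edge; until then the lid stays up at 0.03 rad or more
- eye_block: pale wax practice block with a model eye on it, 100 x 130 x 55; a bystander, to be left alone; origin under its centre
- saline: upright bottle, 60 across, 150 tall; a bystander, to be left alone; origin under its centre
- gauze: white paper pack 75 x 110 x 22; a bystander, to be left alone; origin under its centre
- syringe: plastic syringe lying on the bench, about 190 long with needle and plunger, 19 thick; a bystander, to be left alone; origin under its centre
- forceps_case: closed white and blue instrument case 160 x 45 x 20; a bystander, to be left alone; origin under its centre
- beaker: white beaker 60 across, 70 tall; a bystander, to be left alone; origin under its centre

How it is judged (in metres and radians):
On the way, in this order (a step that is already met when the one before it is completed fails the run):
1. every module present is fully home in a bay with the catch out behind it, the lid still standing open (((distance between module0 and bay0 below 0.006 m and value of joint catch0 below 0.002 m) or (distance between module0 and bay1 below 0.006 m and value of joint catch1 below 0.002 m) or (distance between module0 and bay2 below 0.006 m and value of joint catch2 below 0.002 m) or (distance between module0 and bay3 below 0.006 m and value of joint catch3 below 0.002 m)) and angle between the x axis of each of module0, module1, module2, module3 and the x axis of case, either way round below 0.08 rad and angle between each of module0, module1, module2, module3's own z axis and vertical below 0.06 rad and ((distance between module1 and bay0 below 0.006 m and value of joint catch0 below 0.002 m) or (distance between module1 and bay1 below 0.006 m and value of joint catch1 below 0.002 m) or (distance between module1 and bay2 below 0.006 m and value of joint catch2 below 0.002 m) or (distance between module1 and bay3 below 0.006 m and value of joint catch3 below 0.002 m)) and ((distance between module2 and bay0 below 0.006 m and value of joint catch0 below 0.002 m) or (distance between module2 and bay1 below 0.006 m and value of joint catch1 below 0.002 m) or (distance between module2 and bay2 below 0.006 m and value of joint catch2 below 0.002 m) or (distance between module2 and bay3 below 0.006 m and value of joint catch3 below 0.002 m)) and ((distance between module3 and bay0 below 0.006 m and value of joint catch0 below 0.002 m) or (distance between module3 and bay1 below 0.006 m and value of joint catch1 below 0.002 m) or (distance between module3 and bay2 below 0.006 m and value of joint catch2 below 0.002 m) or (distance between module3 and bay3 below 0.006 m and value of joint catch3 below 0.002 m)) and value of joint lid above 1 rad), for 0.2 s.
2. the lid is shut and its tongue has snapped under the latch (value of joint lid below 0.015 rad and value of joint latch below 0.002 m), for 0.2 s.
At the end, for the whole second after the job is handed in: Each module present: origin within 6 mm of a bay site, long axis within 0.08 rad of the case's x axis, level within 0.06 rad, that catch below 2 mm, at rest; lid below 0.015 rad, latch below 2 mm (all of step 2 and ((distance between module0 and bay0 below 0.006 m and value of joint catch0 below 0.002 m) or (distance between module0 and bay1 below 0.006 m and value of joint catch1 below 0.002 m) or (distance between module0 and bay2 below 0.006 m and value of joint catch2 below 0.002 m) or (distance between module0 and bay3 below 0.006 m and value of joint catch3 below 0.002 m)) and angle between the x axis of each of module0, module1, module2, module3 and the x axis of case, either way round below 0.08 rad and angle between each of module0, module1, module2, module3's own z axis and vertical below 0.06 rad and ((distance between module1 and bay0 below 0.006 m and value of joint catch0 below 0.002 m) or (distance between module1 and bay1 below 0.006 m and value of joint catch1 below 0.002 m) or (distance between module1 and bay2 below 0.006 m and value of joint catch2 below 0.002 m) or (distance between module1 and bay3 below 0.006 m and value of joint catch3 below 0.002 m)) and ((distance between module2 and bay0 below 0.006 m and value of joint catch0 below 0.002 m) or (distance between module2 and bay1 below 0.006 m and value of joint catch1 below 0.002 m) or (distance between module2 and bay2 below 0.006 m and value of joint catch2 below 0.002 m) or (distance between module2 and bay3 below 0.006 m and value of joint catch3 below 0.002 m)) and ((distance between module3 and bay0 below 0.006 m and value of joint catch0 below 0.002 m) or (distance between module3 and bay1 below 0.006 m and value of joint catch1 below 0.002 m) or (distance between module3 and bay2 below 0.006 m and value of joint catch2 below 0.002 m) or (distance between module3 and bay3 below 0.006 m and value of joint catch3 below 0.002 m)) and linear speed of each of module0, module1, module2, module3 below 0.01 m/s); the robot touches nothing.
It fails at once if a bystander is shoved more than 6 cm (distance of any of eye_block, saline, gauze, syringe, forceps_case, beaker from where it was at the start of the episode above 0.06 m).
It fails at once if a bystander is knocked over (angle between any of eye_block, saline, gauze, forceps_case, beaker's own z axis and vertical above 0.6 rad).
Of module0, module1, module2, module3 only 3 to 4 are there at a start; the rules pass over those that are not, and their reading is None.
At some moment in a run one of module0, module1, module2, module3 may be knocked a few centimetres aside while the robot is not near it.
Once in a run the grip may slacken for a moment while it holds something.
It also fails if it takes over 210 s, if anything falls off the work surface, if the arm or the gripper's body presses on something with over 40 N, if the wrist force passes 120 N, or if a joint passes its speed limit or range.

### The arm

A 6-joint arm with a two-finger parallel gripper is mounted at the origin on the work surface. World frame = base frame: x ahead of the robot, y to its left, z up, the work surface at z = 0. Lengths are in m, angles in degrees, forces in N, time in s.
With the tool pointing down it reaches from about 0.325 to 0.775 m from the base axis. Payload 5.5 kg.
Tool frame: the origin (TCP) lies midway between the tips of the shut fingers; the grasp point (between the pads) lies 19 mm behind it; z points along the fingers, y is the line along which they close (so a half turn about z gives the same grasp; the last joint's range is limited). The gripper opens to 88 mm and grips with 3 to 60 N. Pads are 20 mm wide; open, the fingers measure 115 mm over their backs; the gripper's body (75 mm by 178 mm) begins 61 mm behind the grasp point.
Start: joints at [-3.249, 5.22, 70.514, -0, 104.267, -3.249], TCP at [0.6, -0, 0.184] pointing down, gripper open.
Joint ranges: [-164.24, 164.24], [-49.07, 125.15], [9.68, 141.18], [-86.29, 266.29], [3.28, 154.24], [-151.56, 151.56]. Speed limits (degrees/s): [147.25, 147.25, 172.46, 180, 180, 180].

### API

Orientations are given as a 3x3 rotation matrix whose columns are the frame's x, y, z axes.
In Python, from cell import ctrl, sensors, capture, camera_info gives the robot as it stands. The module is installed in compiled form; this text tells all that it offers. Calls block until the motion is done:
- ctrl.reach(position, orientation): joint-space move of the TCP to a pose.
- ctrl.movel(position, frame=None, feed=0.15): straight line of the TCP; frame=None keeps the orientation; feed is the mean speed in m/s.
- ctrl.movej(angles): joint-space move.
- ctrl.gripper_to(opening, effort=None): finger opening in m; effort is the grip in N (None keeps the last); returns when the fingers have stopped.
- ctrl.pause(seconds).
- ctrl.solve_ik(position, orientation): joint angles nearest the present ones, or None.
- sensors.observe(): the state.
- capture(name): name is "scene" or "side" or "wrist"; returns the picture (400x640x3 uint8, blue, green, red); there is no depth.
- camera_info(name): a dict with "fx", "fy", "cx", "cy" (pixels), "R" (3x3) and "t" (3): a world point X has camera coordinates R X + t. Camera axes: x right, y down, z forward; pixel columns grow to the right and rows downward; lengths in m; the calibration is good to about 2 mm. A picture is of the moment at which its call begins: read the wrist's pose just before it. camera_info takes no time and is no camera call; for the wrist camera it gives the pose at the moment of the call.
A pose or a line that the arm cannot do raises ctrl.MotionError and nothing moves.
- ctrl.close_job(): hands the job in; it is judged then, once.
The state is a dict: "time_s": time; "q": joint angles; "joint_vel": joint speeds; "tau": joint torques, N m; "tool_pos": TCP position; "eef_rot": TCP orientation; "ft_force": force on the tool from outside, world axes, zero at the start; "torque": the same for the moment, N m; "gripper_width": finger opening in m; "grasp_force": force on a finger pad.
Only numpy, scipy, OpenCV 4.12 (cv2) and the standard library are available. Lean on these libraries where they do the work, as an engineer would, in place of code of your own. Each camera call takes 0.05 s, during which the arm holds its last target. There are 200 camera calls.

## Working session

There is one attempt and no reset: what is moved stays moved. The work goes in short steps, each a Python script; the robot and the scene stay as the last script left them, time stands still between calls to the robot, and variables do not carry over. Pictures are saved under pics/ and viewed, at most 17 in all, crops included, and the job is handed in when it is done.

```bash
mkdir -p pics; python3 - <<'E'
from cell import *
import cv2,numpy as np
for n in("scene","side","wrist"):
    cv2.imwrite(f"pics/{n}0.png",capture(n)); c=camera_info(n)
    print(n,c['fx'],c['cx'],c['cy'],np.round(c['R'],3).tolist(),np.round(-np.array(c['R']).T@c['t'],3))
s=sensors.observe();print(s['time_s'],s['ft_force'],s['gripper_width'])
E
```

```text
scene 404.56220527439837 320.5218270546386 203.46984098997723 [[-0.262, 0.965, 0.01], [0.618, 0.176, -0.766], [-0.741, -0.195, -0.643]] [1.512 0.16  0.922]
side 479.575063777985 318.6893462284507 207.911015374057 [[0.779, -0.627, -0.002], [-0.484, -0.6, -0.637], [0.398, 0.497, -0.771]] [-0.038 -0.827  1.254]
wrist 302.71317217811026 324.5133754364534 202.17711199788016 [[1.0, 0.0, -0.002], [0.001, -0.969, 0.249], [-0.002, -0.249, -0.969]] [0.601 0.068 0.384]
0.15 [ 0.081404   -1.10744772  0.26674297] 0.0876729908672541
```

View pics/scene0.png

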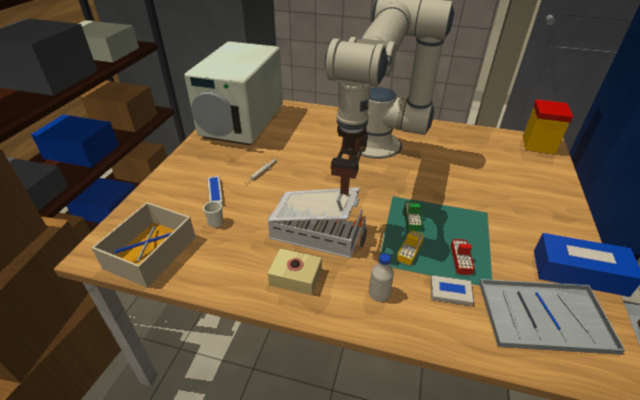

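View pics/side0.png

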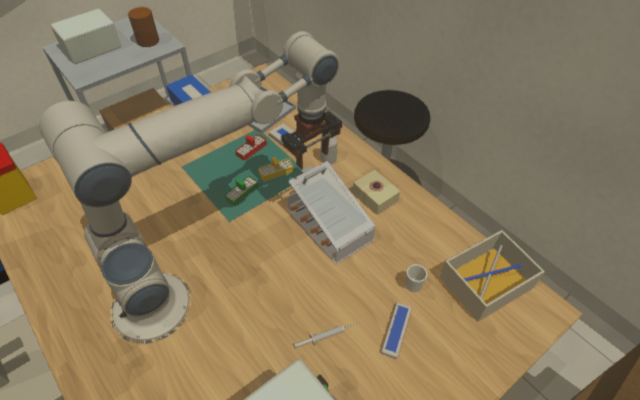

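The scene shows three modules (green 415,215; yellow 410,247; red 462,255) and the case at (318,220). I'll cast rays for rough positions, then look from the wrist.

```bash
cat > h.py <<'E'
from cell import *
import cv2,numpy as np
def ray(c,uv,z):
    R=np.array(c['R']);o=-R.T@c['t'];d=R.T@np.array([(uv[0]-c['cx'])/c['fx'],(uv[1]-c['cy'])/c['fy'],1]);return o+d*(z-o[2])/d[2]
def proj(c,X):
    p=np.array(c['R'])@X+c['t'];return np.array([c['fx']*p[0]/p[2]+c['cx'],c['fy']*p[1]/p[2]+c['cy']])
def down(yaw):  # tool z down, tool x along yaw
    c,s=np.cos(yaw),np.sin(yaw);return np.array([[c,s,0],[s,-c,0],[0,0,-1.]])
def st():
    s=sensors.observe();return s
def brief(m=''):
    s=st();print(m,'t%.1f'%s['time_s'],np.round(s['tool_pos'],4),'F',np.round(s['ft_force'],1),'w%.4f g%.1f'%(s['gripper_width'],s['grasp_force']));return s
E
python3 - <<'E'
from h import *
c=camera_info('side')
for p in [(289,180),(325,165),(373,232),(333,257)]: print('case',p,ray(c,p,.06).round(3))
for p in [(251,146),(277,170),(242,187)]: print('mod',ray(c,p,.03).round(3))
c=camera_info('scene')
for p in [(269,235),(352,254),(365,240)]: print('case s',ray(c,p,0).round(3))
for p in [(415,215),(410,247),(462,255)]: print('mod s',ray(c,p,.03).round(3))
print(np.round(st()['eef_rot'],3).tolist())
x=ctrl.solve_ik([.50,0.0,.45],down(0));print(x)
x=ctrl.solve_ik([.50,0.0,.40],down(0));print(x)
E
```

```text
case (289, 180) [0.577 0.101 0.06 ]
case (325, 165) [0.717 0.079 0.06 ]
case (373, 232) [ 0.649 -0.239  0.06 ]
case (333, 257) [ 0.493 -0.232  0.06 ]
mod [0.585 0.351 0.03 ]
mod [0.588 0.19  0.03 ]
mod [0.447 0.199 0.03 ]
case s [ 0.649 -0.238  0.   ]
case s [0.658 0.038 0.   ]
case s [0.587 0.066 0.   ]
mod s [0.456 0.208 0.03 ]
mod s [0.609 0.207 0.03 ]
mod s [0.6  0.36 0.03]
[[-0.0, 1.0, -0.001], [1.0, 0.0, 0.0], [0.0, -0.001, -1.0]]
[-3.89912188e+00  3.61394443e+00  4.35360005e+01 -2.54444375e-14
  1.32850055e+02  8.61008781e+01]
[-3.89912188e+00 -8.97608357e-01  5.39698573e+01 -2.54444375e-14
  1.26927751e+02  8.61008781e+01]
```

View pics/wrist0.png

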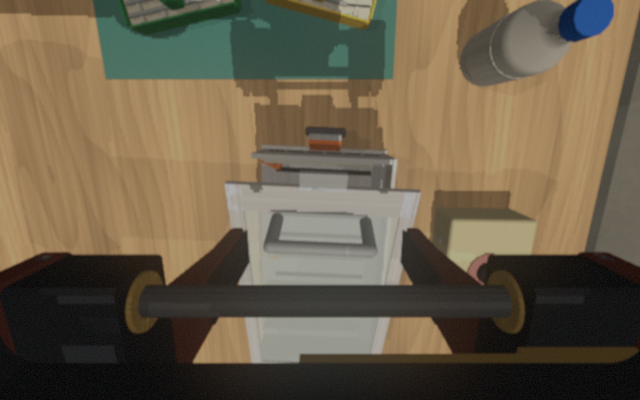

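The wrist view shows the handle bar at rows 215–250, columns 268–373. It runs along world x, so the case is nearly aligned with the world and its front faces -x. I'll take a second, higher view.

```bash
python3 - <<'E'
from h import *
R=down(np.pi/2)
ctrl.reach([.56,.10,.42],R)
c=camera_info('wrist'); im=capture('wrist'); cv2.imwrite('pics/w1.png',im); np.save('w1.npy',c,allow_pickle=True)
brief()
E
```

```text
t1.2 [0.5604 0.0996 0.4177] F [ 0.6 -0.7 -0.5] w0.0875 g0.0
```

View pics/w1.png

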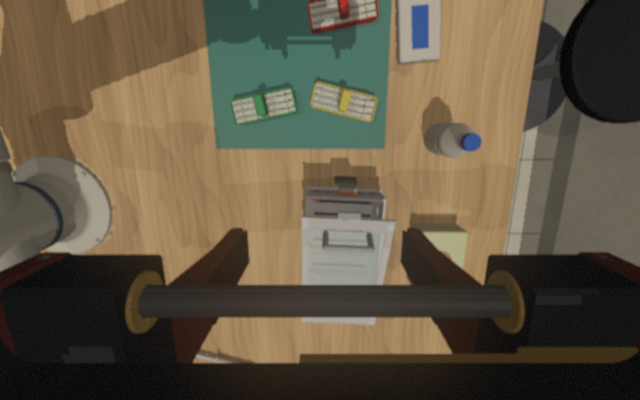

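```bash
python3 - <<'E'
import cv2,numpy as np
a=cv2.imread('pics/w1.png')[160:340,280:420]; b=cv2.imread('pics/wrist0.png')[120:300,220:430]
a=cv2.resize(a,None,fx=3.2,fy=3.2,interpolation=cv2.INTER_CUBIC);b=cv2.resize(b,(343,576*0+294))
o=np.zeros((576,795,3),np.uint8);o[:a.shape[0],:a.shape[1]]=a;o[:294,450:793]=b
cv2.imwrite('pics/z1.png',o)
E
```

```text
(no output)
```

View pics/z1.png

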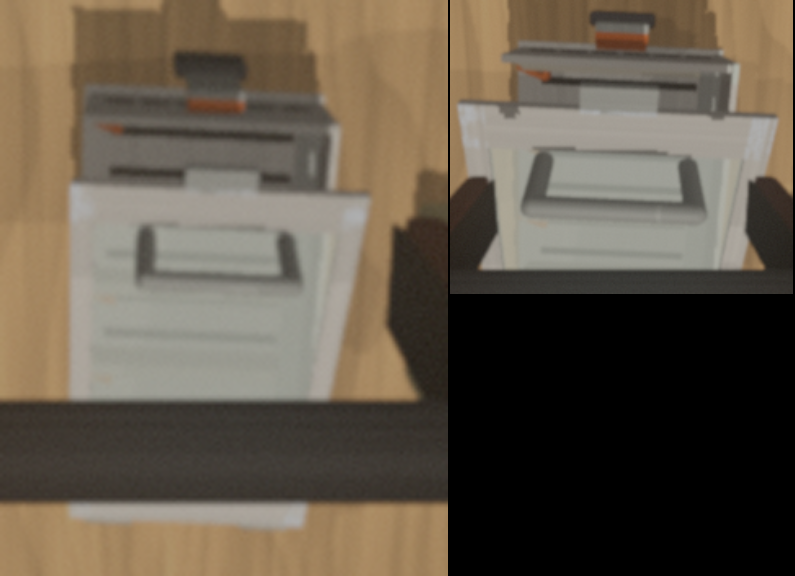

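```bash
python3 - <<'E'
from h import *
c1=np.load('w1.npy',allow_pickle=True).item()
# wrist0 pose: recorded R,t approx; rebuild from tool-fixed offset
R0=np.array([[1,0,-.002],[.001,-.969,.249],[-.002,-.249,-.969]]);U,_,V=np.linalg.svd(R0);R0=U@V
c0=dict(c1);c0['R']=R0;c0['t']=-R0@np.array([.601,.068,.384])
P=lambda c:np.array([[c['fx'],0,c['cx']],[0,c['fy'],c['cy']],[0,0,1]])@np.c_[np.array(c['R']),np.array(c['t'])]
a=np.array([[265.9,247.4],[374.9,251.7]]).T;b=np.array([[324.4,246.9],[373.1,248.7]]).T
X=cv2.triangulatePoints(P(c0),P(c1),a,b);X=(X[:3]/X[3]).T;print(X.round(4))
for p in [(85,90),(325,98)]: print('wall top',ray(c1,(280+p[0]/3.2,160+p[1]/3.2),.072).round(4))
for p in [(72,185),(368,192)]: print('lidedge',ray(c1,(280+p[0]/3.2,160+p[1]/3.2),.16).round(4))
for p in [(70,518),(303,526)]: print('hinge',ray(c1,(280+p[0]/3.2,160+p[1]/3.2),.077).round(4))
E
```

```text
[[ 0.5599 -0.0142  0.1883]
 [ 0.6124  0.0393  0.3189]]
wall top [0.5267 0.0536 0.072 ]
wall top [0.6651 0.0489 0.072 ]
lidedge [0.5251 0.0238 0.16  ]
lidedge [0.672  0.0203 0.16  ]
hinge [ 0.5131 -0.2263  0.077 ]
hinge [ 0.6631 -0.2319  0.077 ]
```

```bash
python3 - <<'E'
from h import *
c1=np.load('w1.npy',allow_pickle=True).item()
R0=np.array([[1,0,-.002],[.001,-.969,.249],[-.002,-.249,-.969]]);U,_,V=np.linalg.svd(R0);R0=U@V
c0=dict(c1);c0['R']=R0;c0['t']=-R0@np.array([.601,.068,.384])
for hy in(-.218,-.226):
  for c,v in((c0,249.5),(c1,247.8)):
    th=np.linspace(.1,.7,601)
    X=[np.array([.59,hy+.232*np.cos(t)-.04*np.sin(t),.072+.232*np.sin(t)+.04*np.cos(t)]) for t in th]
    i=np.argmin([abs(proj(c,x)[1]-v) for x in X]);u=(320.4 if c is c0 else 348.7)
    print(hy,th[i].round(3),X[i].round(4),'x',ray(c,(u,v),X[i][2])[0].round(4))
  for t in (.3,.35,.4,.45,.5): print(t,proj(c1,np.array([.598,hy+.262*np.cos(t)-.005*np.sin(t),.072+.262*np.sin(t)+.005*np.cos(t)]))[1].round(1),'seen ~219')
E
```

```text
-0.218 0.36 [ 0.59   -0.015   0.1912] x 0.5978
-0.218 0.355 [ 0.59   -0.0144  0.1901] x 0.5969
0.3 212.6 seen ~219
0.35 217.5 seen ~219
0.4 223.0 seen ~219
0.45 229.1 seen ~219
0.5 235.8 seen ~219
-0.226 0.321 [ 0.59   -0.0185  0.1832] x 0.5977
-0.226 0.316 [ 0.59   -0.0179  0.1821] x 0.5976
0.3 217.4 seen ~219
0.35 222.4 seen ~219
0.4 228.0 seen ~219
0.45 234.2 seen ~219
0.5 240.9 seen ~219
```

```bash
python3 - <<'E'
from h import *
R=down(-.03)
ctrl.reach([.598,-.016,.30],R); ctrl.gripper_to(.045)
brief()
ctrl.movel([.598,-.016,.171],feed=.12); brief('at bar')
ctrl.gripper_to(.0,effort=25); s=brief('grip')
cv2.imwrite('pics/side1.png',capture('side'))
E
```

```text
t3.3 [ 0.598 -0.016  0.3  ] F [1.2 0.5 0.6] w0.0451 g0.0
at bar t4.5 [ 0.5984 -0.0161  0.1722] F [-1.1  0.2  0.1] w0.0449 g0.0
grip t5.3 [ 0.598 -0.016  0.171] F [0.4 0.4 0.8] w0.0005 g0.0
```

```bash
python3 - <<'E'
from h import *
a=cv2.resize(cv2.imread('pics/side1.png')[120:270,250:400],(400,400),interpolation=2)
b=cv2.resize(capture('wrist')[:,:],(400,250)); d=cv2.resize(capture('scene')[150:270,250:380],(390,360),interpolation=2)
o=np.zeros((600,800,3),np.uint8);o[:400,:400]=a;o[:360,405:795]=d;o[350+0:600,0:400]=b
cv2.imwrite('pics/z2.png',o)
E
```

```text
(no output)
```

View pics/z2.png

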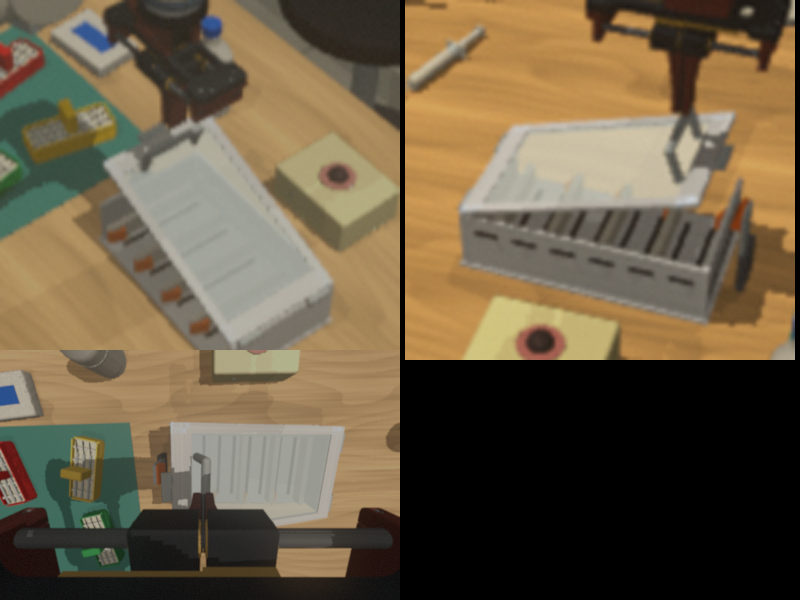

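```bash
python3 - <<'E'
from h import *
cs=camera_info('scene');cd=camera_info('side')
s=cv2.imread('pics/side1.png');q=capture('scene')
A=cv2.resize(q[165:215,315:375],None,fx=6.5,fy=6.5,interpolation=2);B=cv2.resize(s[155:205,285:345],None,fx=6.5,fy=6.5,interpolation=2)
for (im,c,x0,y0) in((A,cs,315,165),(B,cd,285,155)):
  for X,col in(([.598,-.016,.171],(0,0,255)),([.563,-.015,.187],(255,0,0)),([.633,-.017,.187],(255,0,0)),([.598,-.016,.187],(0,255,0))):
    p=proj(c,np.array(X));cv2.circle(im,(int((p[0]-x0+.5)*6.5),int((p[1]-y0+.5)*6.5)),4,col,-1)
cv2.imwrite('pics/z3.png',np.hstack([A,B]))
E
```

```text
(no output)
```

View pics/z3.png

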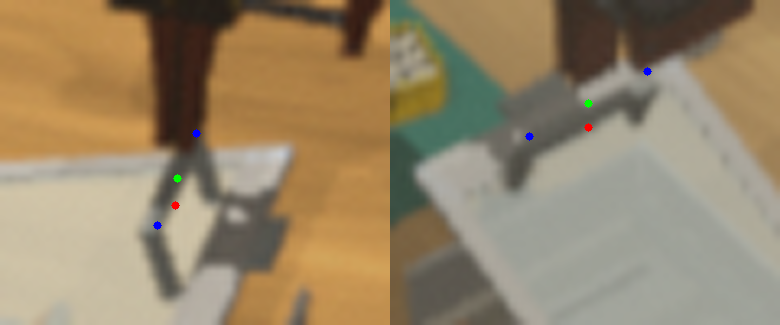

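The side and scene views put the bar about where I expected, but the fingertips look about 37 mm above the reported TCP. I'll check where the TCP sits in free air.

```bash
python3 - <<'E'
from h import *
cs=camera_info('scene');o=[]
def shot(im=None):
  X=st()['tool_pos'];im=capture('scene');p=proj(cs,np.array(X));x0,y0=int(p[0])-30,int(p[1])-40
  A=cv2.resize(im[y0:y0+70,x0:x0+60],None,fx=4,fy=4,interpolation=2);cv2.circle(A,(int((p[0]-x0+.5)*4),int((p[1]-y0+.5)*4)),3,(0,255,0),-1);o.append(A)
print(st()['tool_pos'],st()['eef_rot'],st()['q'])
shot()
ctrl.movel([.598,-.016,.26]);ctrl.pause(.3);shot()
ctrl.gripper_to(.045);shot()
cv2.imwrite('pics/z4.png',np.hstack(o))
E
```

```text
[ 0.59799251 -0.01601301  0.17098393] [[ 9.99549304e-01 -3.00197813e-02 -5.00753938e-05]
 [-3.00197819e-02 -9.99549305e-01 -1.14420993e-05]
 [-4.97093358e-05  1.29401947e-05 -9.99999999e-01]] [-4.79156584e+00  4.80764636e+00  7.22814191e+01 -9.16123741e-04
  1.02913739e+02  8.69284947e+01]
```

View pics/z4.png

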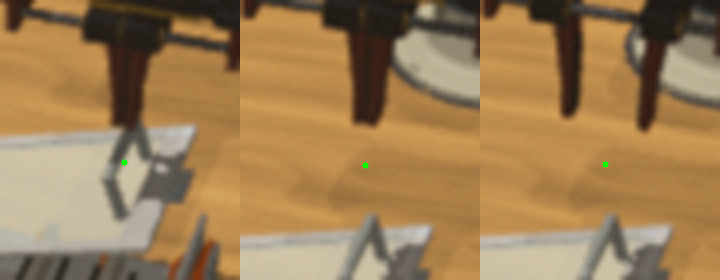

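In free air the fingertips also sit about 10 px above the projected TCP, at (365,123) against (365,166). That means they really end about 38 mm short of the reported TCP. I'll measure it by touching the bench in the open area in front of the case.

```bash
python3 - <<'E'
from h import *
ctrl.movel([.598,-.016,.32]);ctrl.reach([.43,-.05,.15],down(-.03));ctrl.gripper_to(0)
ctrl.movel([.43,-.05,.03],feed=.15);ctrl.pause(.3);f0=brief('pre')['ft_force'][2]
z=.03
while z>-.05:
    z-=.0015
    try: ctrl.movel([.43,-.05,z],feed=.03)
    except ctrl.MotionError as e: print(e);break
    s=st()
    if s['ft_force'][2]-f0>4: brief('touch');break
else: brief('none')
ctrl.movel([.43,-.05,.1])
E
```

```text
pre t11.1 [ 0.4304 -0.0501  0.0307] F [-0.5 -0.3  0.2] w0.0005 g0.0
touch t22.6 [ 0.4302 -0.0501 -0.0382] F [-2.   0.2  5.3] w0.0003 g2.5
```

Confirmed: the real tips are 38 mm above the reported TCP. I'll correct for that and open the lid.

```bash
cat >> h.py <<'E'
D=.038  # real fingertips are this far behind the reported TCP
def P(x,y,ztip): return [x,y,ztip-D]
def go(x,y,zt,yaw,feed=.15): ctrl.movel(P(x,y,zt),down(yaw),feed)
E
python3 - <<'E'
from h import *
ctrl.gripper_to(.045)
ctrl.reach(P(.598,-.016,.26),down(-.03))
go(.598,-.016,.170,-.03,.12);ctrl.gripper_to(0,effort=25);s=brief('grip')
if s['gripper_width']<.006: raise SystemExit
p0=np.array(s['tool_pos'])
hy,hz=-.221,.072
r=np.hypot(.232,.040);a0=np.arctan2(.040,.232)
bar=np.array([p0[1],p0[2]+D+.019])
th0=np.arctan2(bar[1]-hz,bar[0]-hy)-a0; print('th0',th0,'r',np.hypot(bar[1]-hz,bar[0]-hy),r)
for th in np.linspace(th0,1.7,13)[1:]:
    y=p0[1]+r*(np.cos(th+a0)-np.cos(th0+a0)); z=p0[2]+r*(np.sin(th+a0)-np.sin(th0+a0))
    try: ctrl.movel([p0[0],y,z],feed=.1)
    except ctrl.MotionError as e: print(th,e);break
    s=brief('%.2f'%th)
    if np.linalg.norm(s['ft_force'])>35 or s['gripper_width']<.006: print('STOP');break
E
```

```text
grip t26.9 [ 0.598  -0.0181  0.1314] F [ 0.6 -6.5 -2.9] w0.0090 g25.0
th0 0.3499517870493125 r 0.23388405180176935 0.2354230235129946
0.46 t27.4 [ 0.5975 -0.0317  0.1548] F [-3.9  4.   3.1] w0.0092 g25.0
0.57 t27.8 [ 0.5968 -0.0473  0.176 ] F [-7.9  7.9  6.7] w0.0094 g24.9
0.69 t28.2 [ 0.5963 -0.0656  0.1956] F [-11.3   9.8  10.4] w0.0092 g25.1
0.80 t28.6 [ 0.5967 -0.0866  0.2131] F [-10.9  10.   14.4] w0.0095 g25.1
0.91 t29.0 [ 0.5968 -0.1097  0.2278] F [-10.4   8.9  16.2] w0.0094 g25.1
1.02 t29.4 [ 0.5966 -0.1345  0.2397] F [-11.8   7.3  19.2] w0.0094 g25.0
1.14 t29.9 [ 0.5962 -0.1605  0.2484] F [-13.5   4.4  20.2] w0.0094 g25.1
1.25 t30.3 [ 0.5957 -0.1875  0.2541] F [-14.3   1.9  20.1] w0.0092 g25.1
1.36 t30.7 [ 0.5981 -0.2152  0.2518] F [-1.6 -2.5  7.3] w0.0093 g25.0
1.47 t31.1 [ 0.5969 -0.2419  0.2513] F [-4.9 -2.4  6.9] w0.0093 g25.0
1.59 t31.5 [ 0.5956 -0.2687  0.2475] F [-9.2 -3.2  6.9] w0.0090 g25.0
1.70 t31.9 [ 0.5948 -0.2949  0.2408] F [-12.2  -3.8   6.9] w0.0095 g25.1
```

```bash
python3 - <<'E'
from h import *
ctrl.gripper_to(.028);p=st()['tool_pos'];ctrl.movel([p[0],p[1]-.002,.36]);brief('rel')
ctrl.gripper_to(.05)
ctrl.reach([.58,-.12,.40],down(np.pi/2));ctrl.pause(.2)
c=camera_info('wrist'); im=capture('wrist'); cv2.imwrite('pics/w2.png',im); np.save('w2.npy',c,allow_pickle=True)
ctrl.reach([.53,.13,.38],down(np.pi/2));ctrl.pause(.2)
c=camera_info('wrist'); im2=capture('wrist'); cv2.imwrite('pics/w3.png',im2); np.save('w3.npy',c,allow_pickle=True)
a=cv2.resize(im[60:260,220:420],None,fx=3,fy=3,interpolation=2)
cv2.imwrite('pics/z5.png',a)
hsv=cv2.cvtColor(im2,cv2.COLOR_BGR2HSV);brief()
E
```

```text
rel t33.4 [ 0.5982 -0.2939  0.359 ] F [-0.2 -0.9  0.8] w0.0280 g0.0
 t36.7 [0.5305 0.1289 0.3799] F [-0.1  0.5  0.1] w0.0500 g0.0
```

View pics/z5.png

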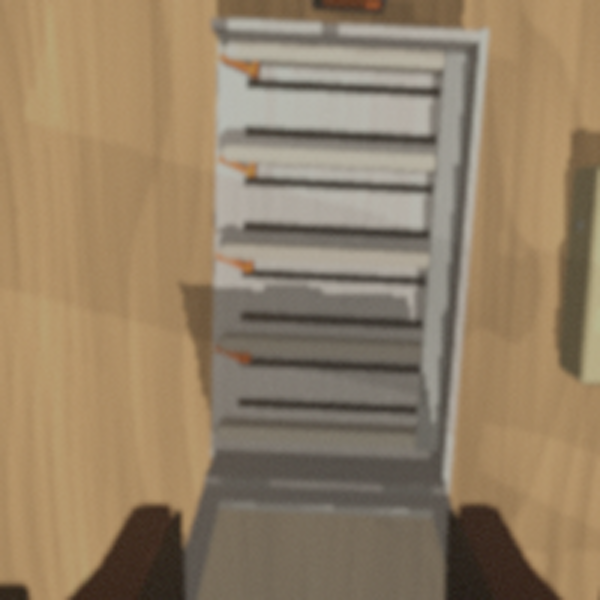

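View pics/w3.png

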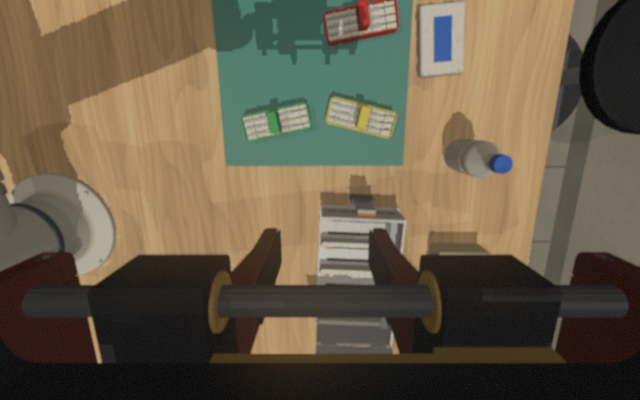

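```bash
python3 - <<'E'
from h import *
im=cv2.imread('pics/w2.png');g=cv2.cvtColor(im,cv2.COLOR_BGR2GRAY).astype(float);c=np.load('w2.npy',allow_pickle=True).item()
# approx lines in crop coordinates: (xL,yL,xR,yR)
L=[(250,85,437,92),(247,131,435,139),(246,182,432,189),(245,228,428,238),(245,273,422,279),(243,316,420,323),(240,361,418,370),(238,402,415,410)]
ys=[]
for l in L:
  pts=[]
  for X in np.arange(l[0]+12,l[2]-12,3):
    y=60+np.interp(X,[l[0],l[2]],[l[1],l[3]])/3;u=int(round(220+X/3-.33));r=np.arange(int(y)-4,int(y)+6)
    v=g[r,u];w=np.clip(np.median(v)-v-5,0,None)
    if w.sum()>0: pts.append(ray(c,(u,(w*r).sum()/w.sum()),.004))
  pts=np.array(pts);k=np.polyfit(pts[:,0]-.6,pts[:,1],1);ys.append(k[1]);print('slope %.4f y@.6 %.4f n%d res %.4f'%(k[0],k[1],len(pts),np.std(pts[:,1]-np.polyval(k,pts[:,0]-.6))))
ys=np.array(ys);m=(ys[::2]+ys[1::2])/2;print('bays 3..0',m.round(4),np.diff(m).round(4),'halfgap',(ys[::2]-ys[1::2]).round(4))
for n,p,z in(('front+y',(216,22),.072),('back+y',(487,32),.072),('back-y',(447,480),.072),('frontfloor',(217,240),.004)): print(n,ray(c,(220+p[0]/3,60+p[1]/3),z).round(4))
# modules in w3
c=np.load('w3.npy',allow_pickle=True).item();im=cv2.imread('pics/w3.png');h=cv2.cvtColor(im,cv2.COLOR_BGR2HSV)
for n,lo,hi in(('green',(45,150,60),(75,255,255)),('yellow',(18,130,90),(35,255,255)),('red',(0,170,90),(8,255,255))):
  M=cv2.inRange(h,lo,hi);M[:,:230]=0;M[:,405:]=0;M[160:]=0
  M=cv2.morphologyEx(M,cv2.MORPH_CLOSE,np.ones((13,13)))
  cn=max(cv2.findContours(M,0,2)[0],key=cv2.contourArea);b=cv2.boxPoints(cv2.minAreaRect(cn));w=np.array([ray(c,p,.028)[:2] for p in b]);
  e=sorted([(np.linalg.norm(w[i]-w[i-1]),tuple(w[i]-w[i-1])) for i in range(4)]);print(n,cn.shape,w.mean(0).round(4),'sides',e[0][0].round(4),e[3][0].round(4),'yaw',np.degrees(np.arctan(e[3][1][1]/e[3][1][0])).round(1),b.round(0).tolist())
E
```

```text
slope -0.0472 y@.6 0.0111 n55 res 0.0001
slope -0.0473 y@.6 -0.0179 n55 res 0.0001
slope -0.0463 y@.6 -0.0471 n54 res 0.0001
slope -0.0465 y@.6 -0.0762 n53 res 0.0001
slope -0.0348 y@.6 -0.1054 n51 res 0.0004
slope -0.0470 y@.6 -0.1332 n51 res 0.0001
slope -0.0516 y@.6 -0.1631 n52 res 0.0001
slope -0.0488 y@.6 -0.1914 n51 res 0.0002
bays 3..0 [-0.0034 -0.0616 -0.1193 -0.1773] [-0.0582 -0.0577 -0.058 ] halfgap [0.029  0.0291 0.0278 0.0283]
front+y [0.5276 0.0367 0.072 ]
back+y [0.6739 0.0315 0.072 ]
back-y [ 0.6612 -0.2221  0.072 ]
frontfloor [ 0.5178 -0.0818  0.004 ]Traceback (most recent call last):
  File "<stdin>", line 20, in <module>
ValueError: max() iterable argument is empty
```

```bash
python3 - <<'E'
from h import *
c=np.load('w3.npy',allow_pickle=True).item();im=cv2.imread('pics/w3.png');h=cv2.cvtColor(im,cv2.COLOR_BGR2HSV)
for p in((272,120),(363,117),(362,12),(300,150)): print(h[p[1],p[0]])
print('cam',-np.array(c['R']).T@c['t'])
# modules: everything on the mat region that is not mat-coloured nor shadowed mat
M=cv2.inRange(h,(70,60,20),(100,255,255));M=255-M
M[:,:235]=0;M[:,402:]=0;M[158:]=0;M[:50,235:322]=0
M=cv2.morphologyEx(M,cv2.MORPH_OPEN,np.ones((5,5)));M=cv2.morphologyEx(M,cv2.MORPH_CLOSE,np.ones((7,7)))
for cn in cv2.findContours(M,0,2)[0]:
  if cv2.contourArea(cn)<400: continue
  b=cv2.boxPoints(cv2.minAreaRect(cn));w=np.array([ray(c,p,.02)[:2] for p in b])
  e=sorted([(np.linalg.norm(w[i]-w[i-1]),tuple(w[i]-w[i-1])) for i in range(4)]);print(h[cn[:,0,1],cn[:,0,0]].mean(0).round(),w.mean(0).round(4),'sides',e[0][0].round(4),e[3][0].round(4),'yaw',np.degrees(np.arctan(e[3][1][1]/e[3][1][0])).round(1),b.round(0).tolist())
E
```

```text
[ 65 121 145]
[ 27 148 184]
[  1 171 124]
[ 77  76 128]
cam [0.53134448 0.19642961 0.5805101 ]
[ 66.  94. 123.] [0.443 0.201] sides 0.0486 0.1246 yaw 11.1 [[239.0, 115.0], [306.0, 101.0], [312.0, 129.0], [245.0, 142.0]]
[ 54.  63. 119.] [0.596  0.2088] sides 0.0519 0.1288 yaw -13.7 [[323.0, 123.0], [330.0, 94.0], [399.0, 111.0], [392.0, 140.0]]
[48. 50. 88.] [0.5916 0.3638] sides 0.0606 0.1304 yaw 10.6 [[319.0, 8.0], [395.0, -8.0], [404.0, 32.0], [327.0, 48.0]]
```

```bash
cat >> h.py <<'E'
CY=-.0472; CO=np.array([.594,-.0901])
def cw(x,y): c,s=np.cos(CY),np.sin(CY);return CO+np.array([c*x-s*y,s*x+c*y])
def bayy(i): return (i-1.5)*.058
def find(c,im,guess):
    """module silhouette (anything not mat coloured) around the guess -> centre xy, yaw"""
    h=cv2.cvtColor(im,cv2.COLOR_BGR2HSV);M=255-cv2.inRange(h,(68,50,15),(100,255,255))
    p=proj(c,np.array([*guess,.028]));k=proj(c,np.array([guess[0]+.1,guess[1],.028]));r=abs(k[0]-p[0])
    m=np.zeros_like(M);cv2.circle(m,(int(p[0]),int(p[1])),int(r*.95),255,-1);M&=m;M[232:]=0
    M=cv2.morphologyEx(M,cv2.MORPH_OPEN,np.ones((7,7)));M=cv2.morphologyEx(M,cv2.MORPH_CLOSE,np.ones((9,9)))
    cn=max(cv2.findContours(M,0,2)[0],key=cv2.contourArea);b=cv2.boxPoints(cv2.minAreaRect(cn))
    w=np.array([ray(c,q,.024)[:2] for q in b]);e=[w[1]-w[0],w[2]-w[1]];n=[np.linalg.norm(v) for v in e];v=e[int(np.argmax(n))]
    return w.mean(0),np.arctan(v[1]/v[0]),sorted(n),b
def look(guess,name=None):
    ctrl.reach(P(guess[0],guess[1]-.035,.26),down(np.pi/2));ctrl.pause(.25)
    c=camera_info('wrist');im=capture('wrist');w,yaw,n,b=find(c,im,guess)
    print('found',w.round(4),'yaw %.3f'%yaw,'sides',np.round(n,4),brief()['time_s'])
    if name: v=im.copy();cv2.drawContours(v,[b.astype(int)],0,(255,0,255),1);cv2.imwrite(name,v)
    return w,yaw,n
def pick(w,yaw):
    a=np.pi/2+yaw
    ctrl.gripper_to(.05);go(*w,.09,a);go(*w,.0335,a,.1);ctrl.gripper_to(0,effort=40);s=brief('grip')
    return s['gripper_width']>.012
E
python3 - <<'E'
from h import *
g=np.array([.596,.209]);w,y,n=look(g,'pics/y1.png')
E
```

```text
t37.7 [0.5964 0.1739 0.2241] F [ 0.1 -0.2 -0. ] w0.0501 g0.0
found [0.595  0.2082] yaw -0.239 sides [0.0503 0.1233] 37.7417
```

View pics/y1.png

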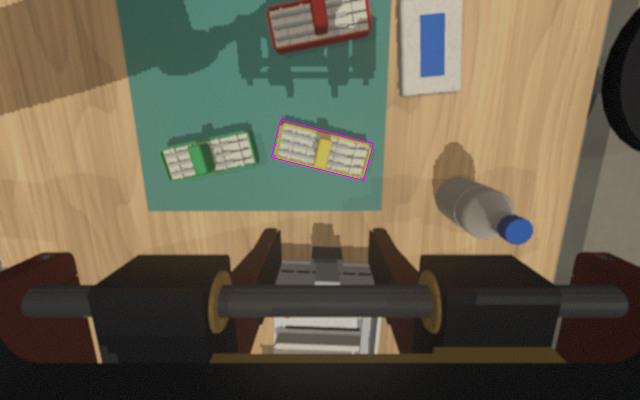

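The yellow module is outlined well, centred at (323,150). I'll pick it and take it to the mouth of bay 3.

```bash
cat >> h.py <<'E'
def carry(i):
    a=np.pi/2+CY
    p=st()['tool_pos'];ctrl.movel([p[0],p[1],.13-D],feed=.2)
    ctrl.reach(P(*cw(-.165,bayy(i)),.13),down(a))
    go(*cw(-.165,bayy(i)),.042,a,.15);return brief('mouth')
E
python3 - <<'E'
from h import *
print(pick(np.array([.595,.2082]),-.239))
s=carry(3);ctrl.pause(.2);c=camera_info('wrist');im=capture('wrist');np.save('w4.npy',c,allow_pickle=True)
cv2.imwrite('pics/w4.png',im)
E
```

```text
grip t40.6 [ 0.595   0.2083 -0.0043] F [-0.6 -0.   2. ] w0.0160 g40.0
True
mouth t43.0 [0.434  0.0048 0.0048] F [ 0.6 -0.3 -2.1] w0.0158 g40.0
```

View pics/w4.png

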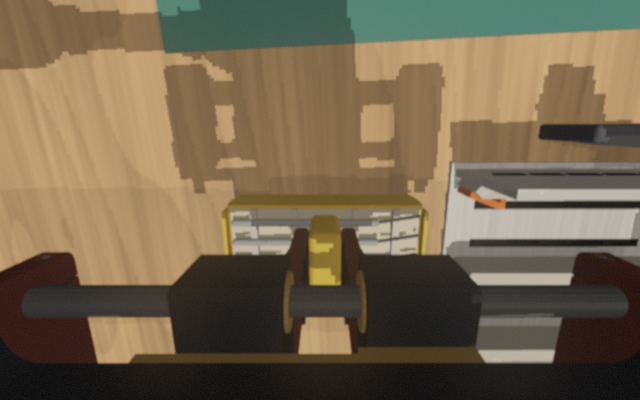

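```bash
python3 - <<'E'
from h import *
c=np.load('w4.npy',allow_pickle=True).item()
im=cv2.imread('pics/w4.png');g=cv2.cvtColor(im,cv2.COLOR_BGR2GRAY).astype(int)
ic=lambda X:(np.array([[np.cos(CY),np.sin(CY)],[-np.sin(CY),np.cos(CY)]])@(X[:2]-CO)).round(4)
for u in(560,600):
  print(u,g[198:252,u].tolist())
h=cv2.cvtColor(im,cv2.COLOR_BGR2HSV)
for u in(260,300,340,390):
  col=h[185:215,u];k=[185+i for i in range(30) if 20<col[i][0]<35 and col[i][1]>120];print(u,k[:1],k[-1:],ic(ray(c,(u,k[0]-.5),.0385)))
E
```

```text
560 [185, 181, 160, 109, 53, 37, 40, 39, 40, 59, 109, 154, 182, 188, 189, 188, 188, 188, 185, 186, 188, 186, 186, 186, 183, 184, 183, 183, 184, 182, 182, 181, 181, 181, 180, 180, 180, 182, 182, 176, 155, 104, 54, 41, 37, 36, 34, 46, 76, 101, 118, 122, 120, 120]
600 [182, 171, 138, 85, 43, 35, 34, 33, 36, 56, 103, 150, 174, 181, 181, 181, 180, 181, 181, 180, 181, 181, 180, 181, 181, 181, 181, 182, 182, 183, 183, 184, 184, 183, 183, 184, 184, 183, 184, 178, 155, 104, 46, 25, 22, 20, 26, 50, 83, 110, 116, 115, 115, 102]
260 [196] [206] [-0.2003  0.1156]
300 [195] [207] [-0.1776  0.1162]
340 [195] [207] [-0.1549  0.1162]
390 [196] [207] [-0.1265  0.1156]
```

```bash
python3 - <<'E'
from h import *
c=np.load('w4.npy',allow_pickle=True).item()
ic=lambda X:(np.array([[np.cos(CY),np.sin(CY)],[-np.sin(CY),np.cos(CY)]])@(X[:2]-CO)).round(4)
for p in((560,204.5),(560,242.2),(600,204),(600,241.8)): print(ic(ray(c,p,.004)))
print('tcp',ic(np.array(st()['tool_pos'])), 'edge z.0345',ic(ray(c,(320,195),.0345)))
E
```

```text
[-0.0009  0.1011]
[0.0045 0.0733]
[0.0267 0.1015]
[0.033  0.0736]
tcp [-0.1642  0.087 ] edge z.0345 [-0.1663  0.115 ]
```

```bash
python3 - <<'E'
from h import *
c=np.load('w4.npy',allow_pickle=True).item();im=cv2.imread('pics/w4.png')
ic=lambda X:(np.array([[np.cos(CY),np.sin(CY)],[-np.sin(CY),np.cos(CY)]])@(X[:2]-CO)).round(4)
h=cv2.cvtColor(im,cv2.COLOR_BGR2HSV);print([(r,h[r,325].tolist()) for r in range(206,234,2)])
for r in(215,217,219,228): print(r,ic(ray(c,(325,r),.0725)))
print(ic(ray(c,(325,207.5),.0385)))
E
python3 - <<'E'
import cv2
im=cv2.imread('pics/w4.png')[180:300,210:450]
cv2.imwrite('pics/z6.png',cv2.resize(im,None,fx=3,fy=3,interpolation=2))
E
```

```text
[(206, [21, 166, 135]), (208, [20, 111, 136]), (210, [19, 55, 129]), (212, [20, 53, 129]), (214, [19, 70, 123]), (216, [21, 150, 107]), (218, [21, 163, 105]), (220, [21, 166, 106]), (222, [21, 168, 106]), (224, [21, 162, 107]), (226, [20, 164, 107]), (228, [21, 162, 107]), (230, [22, 162, 107]), (232, [21, 167, 113])]
215 [-0.1635  0.1143]
217 [-0.1635  0.1134]
219 [-0.1635  0.1124]
228 [-0.1635  0.108 ]
[-0.1634  0.1085]
```

View pics/z6.png

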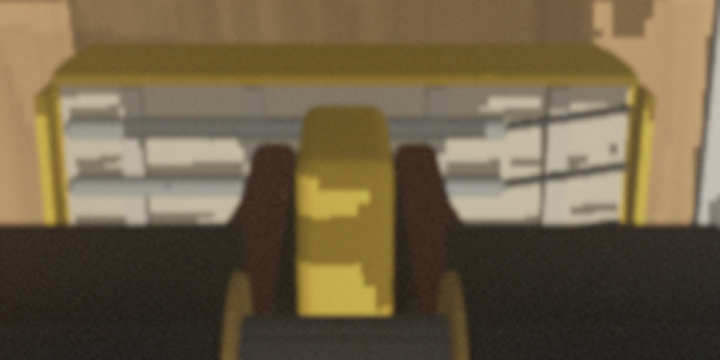

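The yellow top edge (row 206) puts the module within 1 mm of the bay centre. Inserting.

```bash
cat >> h.py <<'E'
def insert(i,dy=0.,zt=.0385):
    """slide in along the case axis until the back stop is felt; then let go"""
    a=np.pi/2+CY;ax=np.array([np.cos(CY),np.sin(CY)]);y=bayy(i)+dy
    go(*cw(-.165,y),zt,a,.1)
    f0=np.array(st()['ft_force']);x=-.165
    xs=list(np.arange(-.145,-.07,.025))+list(np.arange(-.065,-.005,.010))+list(np.arange(-.005,.022,.0025))
    for x in xs:
        go(*cw(x,y),zt,a,.08 if x<-.07 else .04);s=st();d=np.array(s['ft_force'])-f0
        fx=-d[:2]@ax;fy=d[1]
        p=np.array(s['tool_pos'][:2])-CO
        print('x%.4f at %.4f fx%.1f fy%.1f fz%.1f w%.4f'%(x,p@ax,fx,fy,d[2],s['gripper_width']))
        if fx>28 and x>-.002: print('stop felt');return True
        if fx>45 or abs(fy)>35 or abs(d[2])>35: print('JAM');return False
        if s['gripper_width']<.012: print('LOST');return False
    return True
def release():
    a=np.pi/2+CY
    ctrl.gripper_to(.032);ctrl.pause(.2);p=st()['tool_pos'];ctrl.movel([p[0],p[1],.16-D],feed=.2);brief('released')
E
python3 - <<'E'
from h import *
insert(3,.0007)
E
```

```text
x-0.1450 at -0.1452 fx0.5 fy0.3 fz0.1 w0.0158
x-0.1200 at -0.1202 fx0.1 fy-3.1 fz-0.2 w0.0157
x-0.0950 at -0.0947 fx-1.2 fy-5.2 fz-0.9 w0.0159
x-0.0650 at -0.0655 fx-0.1 fy-4.5 fz-0.0 w0.0158
x-0.0550 at -0.0552 fx-0.3 fy-5.5 fz-0.8 w0.0160
x-0.0450 at -0.0452 fx-1.0 fy-4.6 fz-1.1 w0.0157
x-0.0350 at -0.0352 fx-0.3 fy-5.5 fz-0.9 w0.0163
x-0.0250 at -0.0252 fx-0.9 fy-5.2 fz-0.2 w0.0160
x-0.0150 at -0.0152 fx0.1 fy-5.0 fz-0.2 w0.0159
x-0.0050 at -0.0052 fx-0.9 fy-5.3 fz-0.6 w0.0153
x-0.0025 at -0.0030 fx0.7 fy-4.9 fz-0.5 w0.0158
x0.0000 at -0.0005 fx0.1 fy-3.9 fz0.6 w0.0159
x0.0025 at 0.0024 fx0.3 fy-4.0 fz0.2 w0.0159
x0.0050 at 0.0060 fx-3.8 fy-4.5 fz0.4 w0.0158
x0.0075 at 0.0073 fx0.4 fy0.5 fz0.6 w0.0158
x0.0100 at 0.0100 fx-1.9 fy-0.2 fz0.0 w0.0160
x0.0125 at 0.0099 fx9.0 fy1.7 fz4.8 w0.0161
x0.0150 at 0.0097 fx20.4 fy1.8 fz11.9 w0.0157
x0.0175 at 0.0096 fx32.0 fy0.9 fz17.8 w0.0156
stop felt
```

The catch clicked at x≈0.006 (side force dropped to 0) and the stop is at 0.010. I'll back off slightly, release, and look for green.

```bash
sed -i 's/if fx>28 and/if fx>14 and/' h.py; cat >> h.py <<'E'
def settle(i,dy=0):
    go(*cw(.0090,bayy(i)+dy),.0385,np.pi/2+CY,.05);release()
E
python3 - <<'E'
from h import *
settle(3,.0007)
w,y,n=look(np.array([.443,.201]),'pics/g1.png')
if abs(n[1]-.122)<.006 and abs(n[0]-.049)<.006 and pick(w,y):
    carry(2);ctrl.pause(.2);np.save('w5.npy',camera_info('wrist'),allow_pickle=True);im=capture('wrist');cv2.imwrite('pics/w5.png',im)
    c=camera_info('wrist');h=cv2.cvtColor(im,cv2.COLOR_BGR2HSV)
    print([(r,h[r,270].tolist()) for r in range(190,214)])
    print([proj(c,np.array([*cw(-.185,bayy(2)+.023),z])).round(1) for z in(.0105,.0385)])
E
```

```text
released t52.1 [ 0.6066 -0.0029  0.1205] F [ 0.1 -0.6 -1.3] w0.0321 g0.0
 t53.4 [0.4434 0.1654 0.2212] F [-0.7 -0.1 -1.8] w0.0320 g0.0
found [0.4442 0.201 ] yaw 0.194 sides [0.0461 0.1182] 53.4333
grip t56.6 [ 0.4442  0.2011 -0.0043] F [-1.  -0.2  0.9] w0.0159 g40.0
mouth t59.0 [ 0.4312 -0.053   0.0048] F [ 0.5  0.6 -2.9] w0.0157 g40.0
[(190, [17, 112, 128]), (191, [17, 107, 129]), (192, [16, 109, 129]), (193, [17, 107, 126]), (194, [20, 105, 109]), (195, [32, 99, 80]), (196, [50, 96, 74]), (197, [48, 106, 70]), (198, [51, 100, 74]), (199, [48, 107, 74]), (200, [53, 98, 73]), (201, [50, 103, 72]), (202, [48, 107, 74]), (203, [50, 100, 74]), (204, [51, 104, 76]), (205, [55, 102, 85]), (206, [55, 110, 90]), (207, [52, 87, 100]), (208, [38, 66, 109]), (209, [23, 56, 123]), (210, [20, 54, 132]), (211, [19, 54, 132]), (212, [19, 56, 133]), (213, [21, 52, 132])]
[array([292.5, 194.1]), array([287.5, 205. ])]
```

```bash
python3 - <<'E'
from h import *
if insert(2,.0005):
    settle(2,.0005)
    w,y,n=look(np.array([.592,.362]),'pics/r1.png')
E
```

```text
x-0.1450 at -0.1452 fx-0.4 fy-0.4 fz-0.4 w0.0157
x-0.1200 at -0.1202 fx0.9 fy-4.2 fz-0.8 w0.0160
x-0.0950 at -0.0947 fx-0.6 fy-5.0 fz-2.0 w0.0160
x-0.0650 at -0.0655 fx1.6 fy-5.4 fz-2.0 w0.0160
x-0.0550 at -0.0552 fx-0.4 fy-5.2 fz-1.2 w0.0159
x-0.0450 at -0.0452 fx0.5 fy-6.0 fz-2.3 w0.0159
x-0.0350 at -0.0352 fx0.2 fy-5.7 fz-1.8 w0.0162
x-0.0250 at -0.0252 fx0.2 fy-5.4 fz-1.1 w0.0159
x-0.0150 at -0.0152 fx0.2 fy-5.6 fz-1.5 w0.0159
x-0.0050 at -0.0052 fx-0.6 fy-5.8 fz-0.9 w0.0160
x-0.0025 at -0.0029 fx1.0 fy-5.9 fz-0.6 w0.0157
x0.0000 at -0.0005 fx1.6 fy-5.5 fz-1.0 w0.0159
x0.0025 at 0.0024 fx-0.1 fy-5.2 fz-1.2 w0.0158
x0.0050 at 0.0057 fx-2.6 fy-5.3 fz-1.1 w0.0157
x0.0075 at 0.0072 fx-0.0 fy-0.1 fz-0.4 w0.0160
x0.0100 at 0.0099 fx0.1 fy0.1 fz0.0 w0.0157
x0.0125 at 0.0099 fx9.6 fy0.3 fz3.7 w0.0158
x0.0150 at 0.0098 fx21.8 fy2.1 fz10.1 w0.0155
stop felt
released t67.8 [ 0.6039 -0.061   0.1205] F [-1.6  0.4  0.4] w0.0318 g0.0
 t69.6 [0.5923 0.3262 0.2219] F [0.3 0.8 0.5] w0.0319 g0.0
found [0.6296 0.3684] yaw -0.001 sides [0.0638 0.1066] 69.575
```

View pics/r1.png

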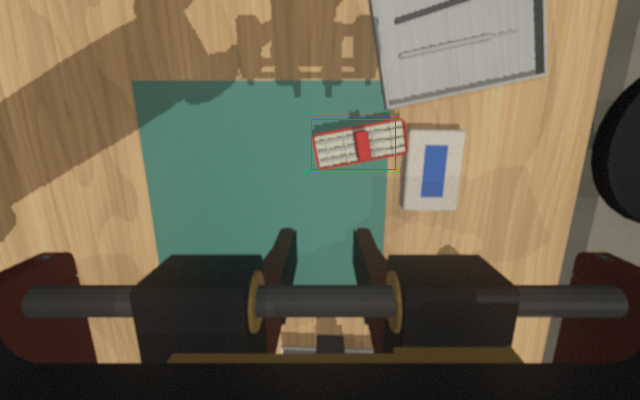

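The red module has been knocked aside: it's now centred at about (360,144), partly off the mat. I'll find it by its red colour instead.

```bash
cat >> h.py <<'E'
def findred(c,im):
    h=cv2.cvtColor(im,cv2.COLOR_BGR2HSV);M=cv2.inRange(h,(0,150,50),(6,255,255))|cv2.inRange(h,(174,150,50),(180,255,255))
    M[225:]=0;M=cv2.morphologyEx(M,cv2.MORPH_CLOSE,np.ones((15,15)))
    cn=max(cv2.findContours(M,0,2)[0],key=cv2.contourArea);b=cv2.boxPoints(cv2.minAreaRect(cn))
    w=np.array([ray(c,q,.024)[:2] for q in b]);e=[w[1]-w[0],w[2]-w[1]];n=[np.linalg.norm(v) for v in e];v=e[int(np.argmax(n))]
    return w.mean(0),np.arctan(v[1]/v[0]),sorted(n),b
E
python3 - <<'E'
from h import *
for k in range(2):
    ctrl.pause(.2);c=camera_info('wrist');w,y,n,b=findred(c,capture('wrist'));print(w.round(4),y.round(3),np.round(n,4),b.round(0).tolist())
    if k==0: ctrl.reach(P(w[0],w[1]-.035,.26),down(np.pi/2))
if abs(n[1]-.121)<.007 and abs(n[0]-.048)<.006 and pick(w,y):
    carry(1);ctrl.pause(.2);c=camera_info('wrist');im=capture('wrist');cv2.imwrite('pics/w6.png',im)
    h=cv2.cvtColor(im,cv2.COLOR_BGR2HSV)
    print([(r,h[r,270].tolist()) for r in range(190,214)])
    print([proj(c,np.array([*cw(-.185,bayy(1)+.023),z])).round(1) for z in(.0105,.0385)])
E
```

```text
[0.6397 0.3695] -1.091 [0.0408 0.0565] [[337.0, 131.0], [366.0, 117.0], [385.0, 157.0], [356.0, 171.0]]
[0.6284 0.3676] 0.171 [0.0444 0.0446] [[296.0, 138.0], [330.0, 132.0], [336.0, 166.0], [302.0, 172.0]]
```

```bash
sed -i 's/(0,150,50),(6,255,255)/(0,90,40),(9,255,255)/;s/(174,150,50)/(172,90,40)/;s/np.ones((15,15))/np.ones((25,25))/' h.py
python3 - <<'E'
from h import *
c=camera_info('wrist');im=capture('wrist');w,y,n,b=findred(c,im);print(w.round(4),y.round(3),np.round(n,4),b.round(0).tolist())
cv2.drawContours(im,[b.astype(int)],0,(255,0,255),1);cv2.imwrite('pics/r2.png',im)
if abs(n[1]-.121)<.007 and abs(n[0]-.048)<.006 and pick(w,y):
    carry(1);ctrl.pause(.2);c=camera_info('wrist');im=capture('wrist');cv2.imwrite('pics/w6.png',im)
    h=cv2.cvtColor(im,cv2.COLOR_BGR2HSV)
    print([(r,h[r,270].tolist()) for r in range(190,214)])
    print([proj(c,np.array([*cw(-.185,bayy(1)+.023),z])).round(1) for z in(.0105,.0385)])
E
```

```text
[0.6385 0.3695] 0.175 [0.0478 0.1213] [[274.0, 140.0], [367.0, 124.0], [374.0, 160.0], [281.0, 177.0]]
grip t73.6 [ 0.6384  0.3695 -0.0042] F [-1.8 -0.1  1.5] w0.0158 g40.0
mouth t76.8 [ 0.4284 -0.1113  0.0048] F [ 0.1 -0.2 -2.7] w0.0158 g40.0
[(190, [16, 109, 140]), (191, [17, 109, 140]), (192, [16, 111, 140]), (193, [15, 109, 138]), (194, [14, 120, 130]), (195, [9, 141, 112]), (196, [5, 160, 99]), (197, [5, 160, 99]), (198, [5, 165, 99]), (199, [5, 160, 102]), (200, [5, 164, 101]), (201, [4, 169, 98]), (202, [5, 159, 101]), (203, [5, 167, 98]), (204, [5, 166, 100]), (205, [4, 167, 113]), (206, [3, 168, 123]), (207, [3, 157, 127]), (208, [7, 120, 128]), (209, [12, 77, 133]), (210, [18, 60, 137]), (211, [19, 51, 139]), (212, [19, 53, 140]), (213, [19, 53, 139])]
[array([292.3, 193.8]), array([287.3, 204.7])]
```

Aligned within 0.5 mm, so I'll insert it. Then I'll check the whole case from above.

```bash
python3 - <<'E'
from h import *
if insert(1,.0005):
    settle(1,.0005)
    ctrl.reach([.58,-.12,.40],down(np.pi/2));ctrl.pause(.25)
    np.save('w7.npy',camera_info('wrist'),allow_pickle=True);im=capture('wrist')
    a=cv2.resize(im[60:260,220:420],None,fx=3,fy=3,interpolation=2);cv2.imwrite('pics/z7.png',a)
E
```

```text
x-0.1450 at -0.1452 fx0.5 fy1.3 fz1.1 w0.0158
x-0.1200 at -0.1201 fx0.6 fy-3.3 fz-0.6 w0.0155
x-0.0950 at -0.0947 fx-0.2 fy-5.1 fz-1.2 w0.0158
x-0.0650 at -0.0655 fx1.5 fy-4.5 fz-1.2 w0.0158
x-0.0550 at -0.0552 fx-0.0 fy-5.6 fz-0.4 w0.0161
x-0.0450 at -0.0452 fx0.7 fy-4.0 fz-2.0 w0.0160
x-0.0350 at -0.0352 fx0.8 fy-5.1 fz-1.6 w0.0159
x-0.0250 at -0.0252 fx1.0 fy-5.4 fz-1.7 w0.0156
x-0.0150 at -0.0152 fx0.1 fy-4.6 fz-0.7 w0.0158
x-0.0050 at -0.0052 fx0.4 fy-5.4 fz-0.2 w0.0159
x-0.0025 at -0.0030 fx1.1 fy-5.4 fz-1.4 w0.0158
x0.0000 at -0.0005 fx2.0 fy-4.3 fz-0.2 w0.0159
x0.0025 at 0.0024 fx0.7 fy-4.9 fz-1.1 w0.0160
x0.0050 at 0.0058 fx-2.0 fy-4.0 fz-0.6 w0.0160
x0.0075 at 0.0072 fx0.2 fy0.0 fz-0.4 w0.0159
x0.0100 at 0.0099 fx0.6 fy0.2 fz0.9 w0.0157
x0.0125 at 0.0099 fx10.1 fy1.1 fz4.3 w0.0159
x0.0150 at 0.0098 fx20.8 fy2.3 fz10.8 w0.0158
stop felt
released t85.7 [ 0.6011 -0.1189  0.1205] F [-0.1  0.2 -0.2] w0.0320 g0.0
```

View pics/z7.png

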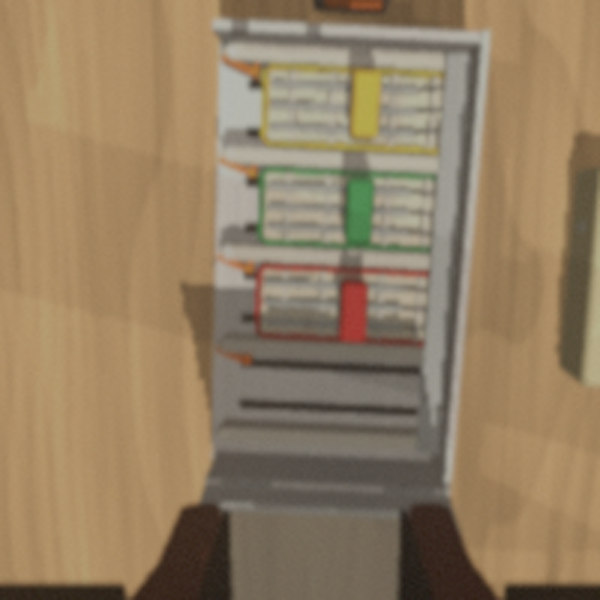

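All three modules are home with their catches out: yellow, green and red fill bays 3 to 1, with tray rear ends at column ~262 just behind the orange tips. No blue module is present. Closing the lid now.

```bash
python3 - <<'E'
from h import *
ctrl.gripper_to(.028)
R=down(CY)
ctrl.reach([.596,-.2945,.37],R);ctrl.movel([.596,-.2945,.245],feed=.1);brief('over bar')
ctrl.gripper_to(0,effort=30);s=brief('grip')
if s['gripper_width']<.006: raise SystemExit
p0=np.array(s['tool_pos']);h=cw(0,-.135);ay=np.array([-np.sin(CY),np.cos(CY)])
yb=(p0[:2]-h)@ay;zb=p0[2]+D+.019-.072
r=np.hypot(.232,.040);a0=np.arctan2(.040,.232);th0=np.arctan2(zb,yb)-a0;print('th0',th0,'r',np.hypot(yb,zb),r)
for th in np.linspace(th0,.12,16)[1:]:
    y=r*(np.cos(th+a0)-np.cos(th0+a0)); z=p0[2]+r*(np.sin(th+a0)-np.sin(th0+a0))
    ctrl.movel([*(p0[:2]+ay*y),z],feed=.12)
    s=brief('%.2f'%th)
    if np.linalg.norm(s['ft_force'])>40 or s['gripper_width']<.006: print('STOP');break
E
```

```text
over bar t90.0 [ 0.5962 -0.2946  0.246 ] F [-0.4  0.1 -0.5] w0.0277 g0.0
grip t90.5 [ 0.5961 -0.2943  0.2452] F [0.  1.6 1.1] w0.0092 g30.0
th0 1.690851529472952 r 0.24029400402576045 0.2354230235129946
1.59 t90.8 [ 0.5973 -0.2696  0.2515] F [-0.6  2.6  1.8] w0.0093 g30.0
1.48 t91.2 [ 0.5985 -0.2454  0.2549] F [-0.4  2.2  3.9] w0.0092 g30.0
1.38 t91.5 [ 0.5997 -0.2208  0.2554] F [-0.   1.7  4.6] w0.0091 g30.0
1.27 t91.9 [ 0.6009 -0.1961  0.2533] F [1.1 4.  5.2] w0.0094 g30.0
1.17 t92.3 [ 0.6021 -0.1718  0.2486] F [2.7 4.5 4.6] w0.0091 g30.0
1.06 t92.6 [ 0.6031 -0.1483  0.241 ] F [3.7 4.1 1.5] w0.0093 g30.0
0.96 t93.0 [ 0.6042 -0.1252  0.2315] F [ 4.3  3.2 -0.7] w0.0091 g30.0
0.85 t93.3 [ 0.6052 -0.1029  0.2195] F [ 4.7  3.2 -0.1] w0.0091 g30.0
0.75 t93.7 [ 0.6062 -0.0821  0.2052] F [ 5.4  2.6 -1.2] w0.0092 g30.0
0.64 t94.0 [ 0.6071 -0.0632  0.1887] F [ 6.2  2.3 -1.9] w0.0093 g30.0
0.54 t94.4 [ 0.6078 -0.0462  0.1705] F [ 6.2  2.2 -3.4] w0.0094 g30.0
0.43 t94.8 [ 0.6085 -0.0313  0.1506] F [ 7.7  1.2 -4.2] w0.0094 g30.0
0.33 t95.1 [ 0.6091 -0.0186  0.1293] F [ 8.7  1.  -3.7] w0.0091 g30.0
0.22 t95.5 [ 0.6095 -0.0083  0.1068] F [ 8.1  0.3 -4.6] w0.0087 g30.0
0.12 t95.8 [ 6.10e-01 -6.00e-04  8.36e-02] F [ 9.5 -1.6 -4.6] w0.0093 g30.0
```

```bash
python3 - <<'E'
from h import *
ctrl.gripper_to(.045);p=st()['tool_pos'];ctrl.movel([p[0],p[1],.18],feed=.2);ctrl.gripper_to(0)
x,y=cw(0,.096);R=down(CY);ctrl.movel([x,y,.15-.0],R);f0=brief('pre')['ft_force'][2]
for z in list(np.arange(.112,.084,-.004))+list(np.arange(.083,.060,-.002)):
    ctrl.movel([x,y,z],feed=.05);s=st();f=s['ft_force'][2]-f0
    print('%.3f at %.4f f%.1f'%(z,s['tool_pos'][2],f))
    if f>45: break
ctrl.pause(.2);brief()
ctrl.movel([x,y,.2],feed=.1)
ctrl.reach([.56,.10,.42],down(np.pi/2));ctrl.pause(.2)
a=cv2.resize(capture('wrist')[160:340,280:420],None,fx=2.8,fy=2.8,interpolation=2)
b=cv2.resize(capture('scene')[175:265,255:375],None,fx=3.3,fy=3.3,interpolation=2)
o=np.zeros((510,792,3),np.uint8);o[:a.shape[0],:a.shape[1]]=a;o[:b.shape[0],395:395+b.shape[1]]=b[:,:397];cv2.imwrite('pics/z8.png',o);brief()
E
```

```text
pre t98.4 [0.5982 0.0058 0.1497] F [ 0.  -0.7  0.8] w0.0007 g0.0
0.112 at 0.1124 f-0.0
0.108 at 0.1078 f-0.8
0.104 at 0.1035 f-0.5
0.100 at 0.0996 f-1.2
0.096 at 0.0956 f-0.7
0.092 at 0.0920 f0.2
0.088 at 0.0888 f5.2
0.083 at 0.0835 f3.6
0.081 at 0.0816 f3.0
0.079 at 0.0788 f0.4
0.077 at 0.0786 f9.1
0.075 at 0.0784 f14.9
0.073 at 0.0782 f21.7
0.071 at 0.0781 f27.7
0.069 at 0.0779 f35.0
0.067 at 0.0777 f41.9
0.065 at 0.0776 f47.8
 t103.5 [0.5995 0.0057 0.0775] F [-22.1   2.8  49. ] w0.0002 g24.4
 t106.6 [0.56   0.0998 0.4195] F [ 0.4 -0.2 -0.1] w0.0008 g0.0
```

View pics/z8.png

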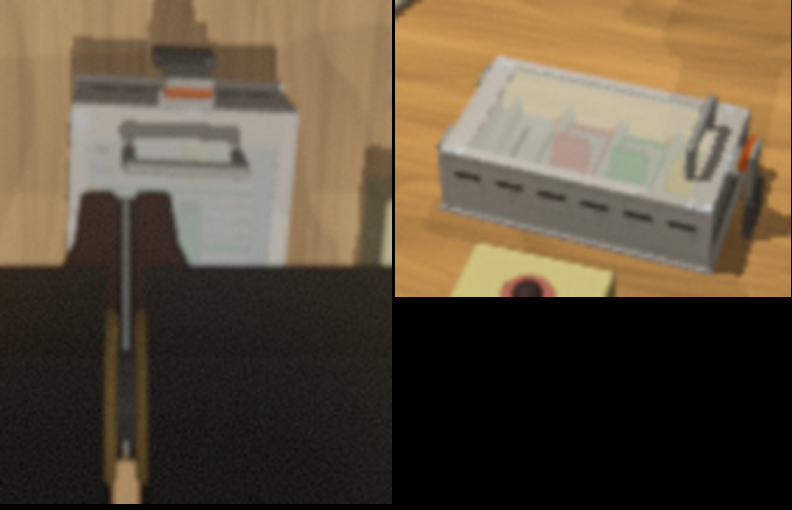

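The lid stopped hard at its shut height (bar top 0.117 m). The latch resistance peaked and then dropped away, and the orange latch covers the tongue. Handing in.

```bash
python3 -c "
from cell import *
print(ctrl.close_job())"
```

```text
the job is handed in; nothing more can be done
None
```

I handed the job in with the green, yellow and red modules (the only three present) home in bays 2, 3 and 1 with their catches out, and the lid shut under its latch; the hand-in gave no verdict.

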